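# Stroke along a spring-pin rest to check its pins

## Robot

A 6-joint arm with a two-finger parallel gripper is mounted at the origin on the work surface. World frame = base frame: x ahead of the robot, y to its left, z up, the work surface at z = 0. Lengths are in m, angles in rad, forces in N, time in s.
With the tool pointing down it reaches from about 0.35 to 0.95 m from the base axis. Payload 17.4 kg.
Tool frame: the origin (TCP) lies at the very end of the fingers, on their centre line; the grasp point (between the pads) lies 19 mm behind it (manip.pinch_z is the distance from the TCP to the grasp point, in m); z points along the fingers, y is the line along which they close (so a half turn about z gives the same grasp; the last joint's range is limited). The gripper opens to 93 mm and grips with 3 to 60 N. Pads are 15 mm wide; open, the fingers measure 128 mm over their backs; the gripper's body (75 mm by 188 mm) begins 65 mm behind the grasp point.
Start: joints at [-1.258, 0.116, 1.442, -0, 1.584, -0.038], TCP at [0.232, -0.634, 0.219] pointing down, gripper open.
Joint ranges: [-2.83, 2.83], [-0.83, 2.19], [0.07, 2.5], [-1.14, 4.28], [0.01, 3], [-2.97, 2.97]. Speed limits (rad/s): [1.89, 1.89, 2.22, 3.14, 3.14, 3.14].

## Interface

Orientations are given as a unit quaternion [w, x, y, z].
In Python, from workcell import manip, vision gives the robot as it stands. The module is installed in compiled form; this text tells all that it offers.
- The arm moves only by the tool send_rows, never from a script. Its argument "steps" is a list that holds one entry, the list of rows, each a list of 7 numbers: the turn, a rotation vector about the tool's x, y, z in rad, then the shift along the tool's x, y, z in cm, then the opening, from -1 (shut) to 1 (fully open), so that 0 is half open. In form: [[[rx, ry, rz, tx, ty, tz, fingers], ...]]. A call has 1 to 12 rows; each row shifts and turns the commanded pose from where the row before left it, along the tool's axes as they then stand; what a row does not reach is not made up. A row lasts 1/10 s, in which the tool goes at most 50 mm and 8.59 degrees, less where a joint would pass 70% of its speed; a pose out of reach is approached as far as the arm can. A call is refused whole if a number of a shift passes 5 or a number of a turn 0.15, either way. A call with a gripper value outside its range is refused whole. The fingers move at their own pace and stop on an object; "newtons" is the grip in N (left out, the last holds). Time passes only in rows, so rows that do not move let the fingers close. It gives the time, the measured TCP pose, the force, the opening and the grip force at its end, in the units of the state.
- manip.get_obs(): the state, without advancing time (a new reading comes with each control period).
- vision.capture(name): name is "scene" or "top" or "wrist"; returns the picture (384x512x3 uint8, red, green, blue); there is no depth.
- vision.get_calibration(name): a dict with "vfov" (degrees; the focal length in pixels is half the picture's height over the tangent of half this angle, whatever the lens; pixels are square), "cx", "cy" (the principal point, pixels), "extrinsics" (4x4, takes a point from world to camera coordinates); the wrist camera has in their place "hand_eye" (4x4, takes a point from camera to tool coordinates, whose origin is the TCP and whose axes are the flange's). Camera axes: x right, y up, looking along -z (the intrinsics and any distortion apply to the point x, -y, -z); pixel columns grow to the right and rows downward; lengths in m; the calibration is good to about 2 mm. A picture is of the moment at which its call begins: read the wrist's pose just before it. get_calibration takes no time and is no camera call.
- manip.sign_off(): hands the job in; it is judged then, once.
The state is a dict: "time_s": time; "q": joint angles; "joint_velocities": joint speeds; "joint_torque": joint torques, N m; "tcp_pos": TCP position; "ee_rot": TCP orientation; "wrist_force": force on the tool from outside, world axes, zero at the start; "moment": the same for the moment, N m; "grip_width": opening from 0.0 (shut) to 1.0 (fully open); "gripper_force": force on a finger pad.
Only numpy, scipy, OpenCV 4.12 (cv2) and the standard library are available. Lean on these libraries where they do the work, as an engineer would, in place of code of your own. Each camera call takes 0.05 s, during which the arm holds its last target. There are 200 camera calls.

## Task

Before a part is set on the curved spring-pin rest, check that none of its pins sticks: hold the fingertips together and run them slowly and lightly along the row in one low stroke, over the middle of every pin from the end with the square foot to the rounded end, so that each pin dips a few millimetres and springs back, and none is pushed to its bottom. Do not lift away between pins, do not shove or lift the rest, leave the other gauges and trays alone, and finish with the hand clear.

Things in the scene. Friction and masses are not known exactly. Their poses are not given: they have to be found in the camera images.
- rest: loose 2 kg curved aluminium bar, flat on the bench, any way round: arc of 100 mm centreline radius, 36 mm wide, 30 mm high, with a row of 7 domed black pins on its centreline. Start end: low square foot across the bar, 70 x 28 x 14 mm; other end rounded. Origin on the underside, z up; arc centre at x = -88 mm; foot at -y; pin i at angle -0.78 + 0.26 (i - 1) rad from +x about that centre
- top1 (a point): top of the dome of pin 1 (nearest the square foot), moving with the pin: 44 mm above the bench when up. Pins are 20 mm across, 26 mm apart, rounded on top (13 mm dome radius, sides vertical from 4.7 mm below the top); each slides straight down against a spring, 0.7 N to start and 0.45 N more per mm
- pin1 (a joint): how far pin 1 is pressed down (m): 0 up, 0.008 bottomed in the bar (its top then still 6 mm above the bar)
- top2 (a point): top of the dome of pin 2, moving with the pin: 44 mm above the bench when up; otherwise like pin 1
- pin2 (a joint): how far pin 2 is pressed down (m): 0 up, 0.008 bottomed in the bar (its top then still 6 mm above the bar)
- top3 (a point): top of the dome of pin 3, moving with the pin: 44 mm above the bench when up; otherwise like pin 1
- pin3 (a joint): how far pin 3 is pressed down (m): 0 up, 0.008 bottomed in the bar (its top then still 6 mm above the bar)
- top4 (a point): top of the dome of pin 4, moving with the pin: 44 mm above the bench when up; otherwise like pin 1
- pin4 (a joint): how far pin 4 is pressed down (m): 0 up, 0.008 bottomed in the bar (its top then still 6 mm above the bar)
- top5 (a point): top of the dome of pin 5, moving with the pin: 44 mm above the bench when up; otherwise like pin 1
- pin5 (a joint): how far pin 5 is pressed down (m): 0 up, 0.008 bottomed in the bar (its top then still 6 mm above the bar)
- top6 (a point): top of the dome of pin 6, moving with the pin: 44 mm above the bench when up; otherwise like pin 1
- pin6 (a joint): how far pin 6 is pressed down (m): 0 up, 0.008 bottomed in the bar (its top then still 6 mm above the bar)
- top7 (a point): top of the dome of pin 7 (nearest the rounded end), moving with the pin: 44 mm above the bench when up; otherwise like pin 1
- pin7 (a joint): how far pin 7 is pressed down (m): 0 up, 0.008 bottomed in the bar (its top then still 6 mm above the bar)
- ring_gauge: bystander: steel ring gauge, 50 mm outside, 22 mm high, standing in the hollow of the arc; origin at its underside centre
- sieve: bystander: small round steel test sieve, 100 mm across, 45 mm high; origin at its underside centre
- plug_gauge: bystander: plug gauge lying on the bench, 105 mm long, 22 mm thick, black handle and steel end; origin under it
- block_tray: bystander: open wooden tray with dividers, 110 x 75 x 28 mm; origin at its underside centre
Mind the look-alikes: they are no part of the job. There is more than one size of the rest; the job needs the smallest.

How it is judged:
By the outcome, as a careful person would: the job done as asked, in the order asked, and still so for the second after the job is handed in, with the robot touching nothing.
It also fails if it takes over 43 s, if anything falls off the work surface, if the arm or the gripper's body presses on something with over 40 N, if the wrist force passes 120 N, or if a joint passes its speed limit or range.

## Working session

There is one attempt and no reset: what is moved stays moved. The work goes in short steps, Python scripts to look and compute and a tool call to move; the robot and the scene stay as the last step left them, time stands still between calls to the robot, and variables do not carry over. Pictures are saved under pics/ and viewed, at most 10 in all, crops included, and the job is handed in when it is done.

Besides the shell and the picture viewer there is one more tool, called as name(argument=value, ...), one argument or row to a line, values as JSON. send_rows: Moves the arm, as the interface text tells. Its arguments: {"type":"object","properties":{"steps":{"type":"array","items":{"type":"array","items":{"type":"array","items":{"type":"number"}}}},"newtons":{"type":"number"}},"required":["steps"]}

```bash
mkdir -p pics; python3 - <<'E'
from workcell import manip, vision
import cv2, numpy as np
np.set_printoptions(precision=4,suppress=True)
for n in ("scene","top"):
    cv2.imwrite(f"pics/{n}.png",vision.capture(n)[:,:,::-1]); print(n,vision.get_calibration(n))
print(vision.get_calibration("wrist"))
o=manip.get_obs(); print(o)
E
```

```text
scene {'vfov': 54.02508198798245, 'cx': 252.69006907051875, 'cy': 187.82346206671755, 'extrinsics': array([[ 0.2961,  0.9551, -0.0099, -0.1532],
       [-0.514 ,  0.168 ,  0.8412,  0.1966],
       [ 0.8051, -0.244 ,  0.5407, -1.2938],
       [ 0.    ,  0.    ,  0.    ,  1.    ]])}
top {'vfov': 57.153372185734035, 'cx': 258.60721355944025, 'cy': 194.25772788408025, 'extrinsics': array([[ 0.0112, -0.9992,  0.0377, -0.0227],
       [ 0.9947,  0.015 ,  0.1021, -0.4909],
       [-0.1026,  0.0363,  0.9941, -0.8652],
       [ 0.    ,  0.    ,  0.    ,  1.    ]])}
{'vfov': 69.88522736141175, 'cx': 257.3450018503779, 'cy': 192.16026332131983, 'hand_eye': array([[-0.0004,  0.9665,  0.2568,  0.0711],
       [ 1.    ,  0.0004,  0.0003, -0.0004],
       [ 0.0002,  0.2568, -0.9665, -0.1651],
       [ 0.    ,  0.    ,  0.    ,  1.    ]])}
{'time_s': 0.1, 'q': array([-1.2578,  0.1165,  1.4422, -0.    ,  1.584 , -0.0378]), 'joint_velocities': array([-0.0007, -0.002 , -0.0018, -0.0004, -0.0004,  0.0008]), 'joint_torque': array([  0.0034, -72.2894, -62.3867,   0.0783,   0.0228,  -0.0001]), 'tcp_pos': array([ 0.2319, -0.6337,  0.218 ]), 'ee_rot': array([-0.0005,  0.9847,  0.1745, -0.0001]), 'wrist_force': array([-0.128 ,  0.2907,  0.1709]), 'moment': array([-0.0464,  0.0132, -0.0135]), 'gripper_force': 0.0, 'grip_width': 1.0017566123971708}
```

View pics/top.png

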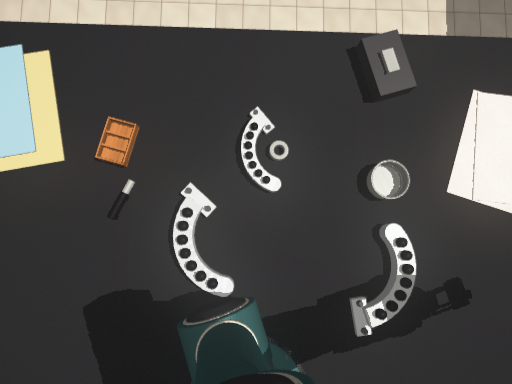

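View pics/scene.png

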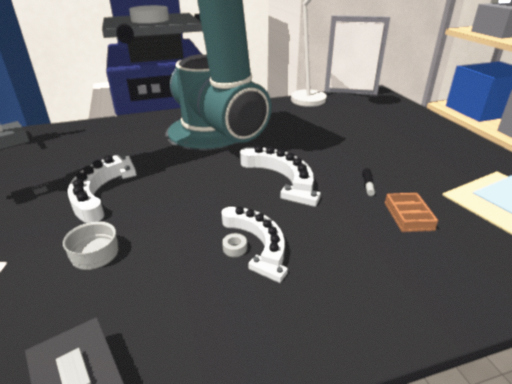

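The smallest rest is the one with the ring in its hollow, around (258,150) in the top view, with its foot at (262,119) and rounded end at (274,184). I'll measure its pins in the top image.

```bash
cat > h.py <<'E'
from workcell import manip, vision
import cv2, numpy as np
from scipy.spatial.transform import Rotation as R
np.set_printoptions(precision=4,suppress=True)
A=-0.78+0.26*np.arange(7)
PINS=np.c_[-0.088+0.1*np.cos(A),0.1*np.sin(A)]
def cam(name,obs=None):
    c=vision.get_calibration(name); f=192/np.tan(np.radians(c["vfov"])/2)
    if name=="wrist":
        T=np.eye(4); w,x,y,z=obs["ee_rot"]; T[:3,:3]=R.from_quat([x,y,z,w]).as_matrix(); T[:3,3]=obs["tcp_pos"]
        M=T@c["hand_eye"]
    else: M=np.linalg.inv(c["extrinsics"])
    return M,f,c["cx"],c["cy"]
def cast(C,px,z):
    M,f,cx,cy=C; px=np.atleast_2d(px)
    d=np.c_[(px[:,0]-cx)/f,-(px[:,1]-cy)/f,-np.ones(len(px))]@M[:3,:3].T
    return (M[:3,3]+d*((z-M[2,3])/d[:,2])[:,None])[:,:2]
def proj(C,P):
    M,f,cx,cy=C; p=(np.atleast_2d(P)-M[:3,3])@M[:3,:3]
    return np.c_[cx-f*p[:,0]/p[:,2],cy+f*p[:,1]/p[:,2]]
def fit(a,b): # b = R a + t
    ca,cb=a.mean(0),b.mean(0); H=(a-ca).T@(b-cb); th=np.arctan2(H[0,1]-H[1,0],H[0,0]+H[1,1])
    r=np.array([[np.cos(th),-np.sin(th)],[np.sin(th),np.cos(th)]]); t=cb-r@ca
    return th,t,np.linalg.norm(a@r.T+t-b,axis=1)
def pins(im,box,thr,amin,amax):
    x0,y0,x1,y1=box; g=cv2.cvtColor(im,cv2.COLOR_RGB2GRAY)[y0:y1,x0:x1]
    cs,_=cv2.findContours((g<thr).astype(np.uint8),cv2.RETR_CCOMP,cv2.CHAIN_APPROX_NONE)
    o=[]
    for c in cs:
        a=cv2.contourArea(c)
        if amin<a<amax:
            m=cv2.moments(c); o.append([m["m10"]/a+x0,m["m01"]/a+y0,a])
    return np.array(o)
E
python3 - <<'E'
from h import *
im=cv2.imread("pics/top.png")[:,:,::-1].copy()
C=cam("top")
p=pins(im,(235,100,295,195),90,15,150); print(p); print(cast(C,p[:,:2],0.037))
E
```

```text
[[265.7344 179.1927  32.    ]
 [257.9577 172.8148  31.5   ]
 [252.     164.2151  31.    ]
 [248.4428 154.9303  33.5   ]
 [278.8444 149.5917  60.    ]
 [247.5446 144.8685  35.5   ]
 [249.4118 134.9706  34.    ]
 [253.7475 126.0303  33.    ]]
[[ 0.5283 -0.0333]
 [ 0.5441 -0.0136]
 [ 0.5657  0.0016]
 [ 0.5893  0.0109]
 [ 0.6045 -0.0659]
 [ 0.6151  0.0135]
 [ 0.6408  0.0092]
 [ 0.6643 -0.0015]]
```

send_rows(
  steps=[
    [[0,0,0,2,-1.6,0,-1],[0,0,0,3.5,-2.8,0,-1],[0,0,0,3.5,-2.8,0,-1],[0,0,0,3.5,-2.8,0,-1],[0,0,0,3.5,-2.8,0,-1],[0,0,0,3.5,-2.8,0,-1],[0,0,0,3.5,-2.8,0,-1],[0,0,0,3.5,-2.8,0,-1],[0,0,0,3.5,-2.8,0,-1],[0,0,0,3.5,-2.8,0,-1],[0,0,0,3.5,-2.8,0,-1],[0,0,0,3.5,-2.8,0,-1]],
  ],
  newtons=10,
)

```text
time_s: 1.3
tcp_pos: [0.5015, -0.1886, 0.2185]
ee_rot: [-0.0, 0.985, 0.174, -0.0]
wrist_force: [-0.9, -0.2, 0.1]
grip_width: 0.023
gripper_force: 0.0
```

send_rows(
  steps=[
    [[0,0,0,3.5,-2.8,0,-1],[0,0,0,3.5,-2.8,0,-1],[0,0,0,3.5,-2.8,0,-1],[0,0,0,3.5,-2.8,0,-1],[0,0,0,2,-1.6,0,-1],[0,0,0,0,0,0,-1],[0,0,0,0,0,0,-1],[0,0,0,0,0,0,-1]],
  ],
)

```text
time_s: 2.1
tcp_pos: [0.6069, -0.0159, 0.2186]
ee_rot: [0.0, 0.985, 0.174, -0.0]
wrist_force: [0.3, -0.4, -0.8]
grip_width: 0.004
gripper_force: 0.0
```

```bash
python3 - <<'E'
from h import *
o=manip.get_obs(); im=vision.capture("wrist"); cv2.imwrite("pics/w1.png",im[:,:,::-1])
print(o["time_s"],o["tcp_pos"],o["ee_rot"],o["grip_width"],o["wrist_force"])
import pickle; pickle.dump(o,open("o1.pkl","wb"))
E
```

```text
2.1 [ 0.6069 -0.0159  0.2186] [ 0.0001  0.9847  0.1742 -0.0001] 0.004086448436504999 [ 0.326  -0.4378 -0.7855]
```

View pics/w1.png

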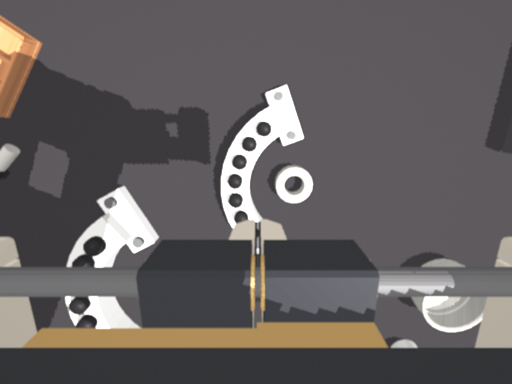

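The wrist view shows pins 1 to 6, from (264,128) to (241,217), with the foot at (285,115) and the fingers hiding pin 7. I'll fit these and compare with the top-view fit.

```bash
python3 - <<'E'
from h import *
import pickle; o=pickle.load(open("o1.pkl","rb"))
im=cv2.imread("pics/w1.png")[:,:,::-1].copy(); C=cam("wrist",o)
p=pins(im,(215,85,310,228),90,60,260); print(p)
p=p[np.argsort(p[:,1])]; p=p[p[:,0]<275][:6]
for z in(0.033,0.037,0.041):
    w=cast(C,p[:,:2],z); th,t,r=fit(PINS[:len(w)],w); print(z,th,t,r)
t0=cast(cam("top"),[[253.7475,126.0303],[249.4118,134.9706],[247.5446,144.8685],[248.4428,154.9303],[252,164.2151],[257.9577,172.8148],[265.7344,179.1927]],.037)
print("top",*fit(PINS,t0))
E
```

```text
[[239.8611 215.9699  72.    ]
 [235.0814 199.7711 108.5   ]
 [295.3573 184.1932  97.5   ]
 [234.4597 180.8006 109.5   ]
 [274.446  175.2587 214.5   ]
 [238.9915 161.4487 117.    ]
 [248.8253 143.6887 113.5   ]
 [263.1937 128.3989 117.    ]]
0.033 1.7520245063680728 [ 0.6045 -0.0046] [0.0131 0.0131 0.0128 0.0452 0.0166 0.0188]
0.037 1.752024506368073 [ 0.6051 -0.0045] [0.0135 0.0133 0.0128 0.0448 0.0167 0.0191]
0.041 1.7520245063680728 [ 0.6058 -0.0044] [0.014  0.0136 0.0128 0.0444 0.0169 0.0194]
top 1.8017760031429164 [ 0.5923 -0.0009] [0.0004 0.0002 0.0003 0.0003 0.0004 0.0002 0.0006]
```

```bash
python3 - <<'E'
from h import *
import pickle; o=pickle.load(open("o1.pkl","rb"))
C=cam("wrist",o)
p=np.array([[263.1937,128.3989],[248.8253,143.6887],[238.9915,161.4487],[234.4597,180.8006],[235.0814,199.7711]])
for z in(0.033,0.037,0.041):
    w=cast(C,p,z); th,t,r=fit(PINS[:5],w); print(z,th,t,r)
def pts(th,t): return PINS@np.array([[np.cos(th),np.sin(th)],[-np.sin(th),np.cos(th)]])+t
w=cast(C,p,.037); print(pts(*fit(PINS[:5],w)[:2])); print(pts(1.8018,np.array([.5923,-.0009])))
E
```

```text
0.033 1.8011473155060105 [ 0.593  -0.0014] [0.0002 0.0001 0.0001 0.0002 0.0001]
0.037 1.8011473155060105 [ 0.5936 -0.0014] [0.0004 0.0003 0.0001 0.0001 0.0005]
0.041 1.8011473155060105 [ 0.5943 -0.0014] [0.001  0.0006 0.0001 0.0004 0.0011]
[[ 0.666  -0.0018]
 [ 0.6423  0.0088]
 [ 0.6167  0.0129]
 [ 0.5909  0.0103]
 [ 0.5666  0.0011]
 [ 0.5455 -0.0139]
 [ 0.529  -0.0339]]
[[ 0.6646 -0.0013]
 [ 0.6409  0.0093]
 [ 0.6153  0.0134]
 [ 0.5896  0.0108]
 [ 0.5653  0.0016]
 [ 0.5442 -0.0135]
 [ 0.5277 -0.0335]]
```

send_rows(
  steps=[
    [[0,0,0,3.65,1.45,0,-1],[0,0,0,3.65,1.45,0,-1],[0,0,0.145,0,0,1.8,-1],[0,0,0.145,0,0,1.8,-1],[0,0,0.145,0,0,1.8,-1],[0,0,0.145,0,0,1.8,-1],[0,0,0.145,0,0,1.8,-1],[0,0,0.145,0,0,1.8,-1],[0,0,0.145,0,0,1.8,-1],[0,0,0.145,0,0,1.8,-1],[0,0,0,0,0,0,-1],[0,0,0,0,0,0,-1]],
  ],
)

```text
time_s: 3.35
tcp_pos: [0.6856, -0.0181, 0.0752]
ee_rot: [0.0, 0.92, -0.392, 0.0]
wrist_force: [0.6, 0.5, 0.6]
grip_width: 0.006
gripper_force: 0.0
```

```bash
cat > s.py <<'E'
from h import *
Cc=np.array([.6131,-.0869])
o=manip.get_obs(); d=o["tcp_pos"][:2]-Cc; a=np.arctan2(d[1],d[0])
w,x,y,z=o["ee_rot"]; Rm=R.from_quat([x,y,z,w]).as_matrix(); yaw=np.arctan2(Rm[1,0],Rm[0,0])
print("t",o["time_s"],"pos",o["tcp_pos"],"r",np.hypot(*d)*1e3,"ang",a,"pin",(a-1.021)/.26+1,"yaw err",yaw-(a-np.pi/2),"toolz",Rm[:,2],"F",o["wrist_force"])
E
cat > v.py <<'E'
from h import *
import sys
cv2.imwrite(sys.argv[1],vision.capture(sys.argv[2])[:,:,::-1])
E
python3 s.py; python3 v.py pics/w2.png wrist
```

```text
t 3.35 pos [ 0.6856 -0.0181  0.0752] r 99.95098180461122 ang 0.7589906832009802 pin -0.007728141534691257 yaw err 0.00627687448859493 toolz [ 0. -0. -1.] F [0.5727 0.4599 0.5717]
```

View pics/w2.png

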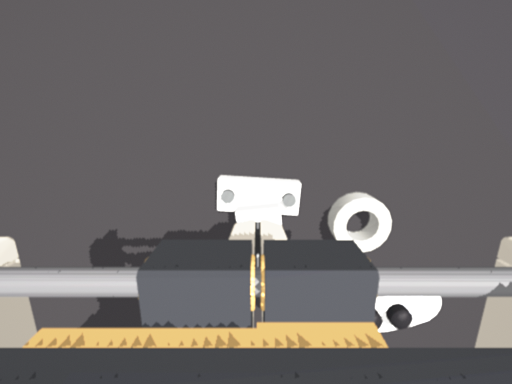

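The foot screws at (228,196) and (289,200) sit evenly about the tool's centre column, 257, so the hand is lined up with the row. Next I lower to stroke height.

send_rows(
  steps=[
    [[0,0,0,0,0,1.2,-1],[0,0,0,0,0,1.2,-1],[0,0,0,0,0,0.8,-1],[0,0,0,0,0,0.25,-1],[0,0,0,0,0,0,-1],[0,0,0,0,0,0,-1]],
  ],
)

```text
time_s: 4.0
tcp_pos: [0.6859, -0.0174, 0.0404]
ee_rot: [-0.0, 0.919, -0.394, 0.0]
wrist_force: [0.2, -0.1, -0.4]
grip_width: 0.005
gripper_force: 0.0
```

```bash
python3 s.py
```

```text
t 4.0 pos [ 0.6859 -0.0174  0.0404] r 100.67144668457523 ang 0.7621777691226223 pin 0.0045298812408551825 yaw err -0.0003973911418913012 toolz [ 0.0003  0.     -1.    ] F [ 0.1834 -0.1293 -0.3804]
```

send_rows(
  steps=[
    [[0,0,-0.02,-0.2,0,0,-1],[0,0,-0.02,-0.2,0,0,-1],[0,0,-0.02,-0.2,0,0,-1],[0,0,-0.02,-0.2,0,0,-1],[0,0,-0.02,-0.2,0,0,-1],[0,0,-0.02,-0.2,0,0,-1],[0,0,-0.02,-0.2,0,0,-1],[0,0,-0.02,-0.2,0,0,-1],[0,0,-0.02,-0.2,0,0,-1],[0,0,-0.02,-0.2,0,0,-1],[0,0,-0.02,-0.2,0,0,-1],[0,0,-0.02,-0.2,0,0,-1]],
  ],
)

```text
time_s: 5.2
tcp_pos: [0.6672, -0.002, 0.0401]
ee_rot: [0.0, 0.96, -0.28, -0.0]
wrist_force: [1.9, -0.8, 3.1]
grip_width: 0.005
gripper_force: 1.1
```

```bash
python3 s.py
```

```text
t 5.2 pos [ 0.6672 -0.002   0.0401] r 100.73746104217182 ang 1.0033516175200092 pin 0.9321216058461897 yaw err -0.00013799215288057276 toolz [-0.0001 -0.     -1.    ] F [ 1.8844 -0.7644  3.094 ]
```

send_rows(
  steps=[
    [[0,0,-0.02,-0.2,0.01,-0.01,-1],[0,0,-0.02,-0.2,0.01,-0.01,-1],[0,0,-0.02,-0.2,0.01,0,-1],[0,0,-0.02,-0.2,0.01,0,-1],[0,0,-0.02,-0.2,0,0,-1],[0,0,-0.02,-0.2,0,0,-1],[0,0,-0.02,-0.2,0,0,-1],[0,0,-0.02,-0.2,0,0,-1],[0,0,-0.02,-0.2,0,0,-1],[0,0,-0.02,-0.2,0,0,-1],[0,0,-0.02,-0.2,0,0,-1],[0,0,-0.02,-0.2,0,0,-1]],
  ],
)

```text
time_s: 6.4
tcp_pos: [0.6455, 0.0084, 0.0402]
ee_rot: [0.0, 0.987, -0.163, -0.0]
wrist_force: [1.7, -0.5, 1.6]
grip_width: 0.005
gripper_force: 1.1
```

```bash
python3 s.py; python3 v.py pics/s1.png top; python3 -c "
import cv2;i=cv2.imread('pics/s1.png')[90:210,200:320];w=cv2.resize(i,None,fx=4,fy=4);cv2.imwrite('pics/s1c.png',w)"
```

```text
t 6.4 pos [0.6455 0.0084 0.0402] r 100.60506699513795 ang 1.2433353282908948 pin 1.8551358780419034 yaw err -2.2756612310548263e-05 toolz [-0.0004  0.     -1.    ] F [ 1.6605 -0.5345  1.5984]
```

View pics/s1c.png

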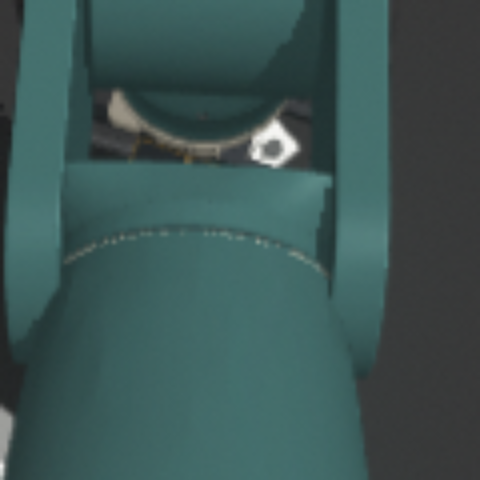

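The arm hides the rest from the top camera. The forces are light, so I carry on.

send_rows(
  steps=[
    [[0,0,-0.02,-0.2,0.01,0,-1],[0,0,-0.02,-0.2,0.01,0,-1],[0,0,-0.02,-0.2,0.01,0,-1],[0,0,-0.02,-0.2,0.01,0,-1],[0,0,-0.02,-0.2,0,0,-1],[0,0,-0.02,-0.2,0,0,-1],[0,0,-0.02,-0.2,0,0,-1],[0,0,-0.02,-0.2,0,0,-1],[0,0,-0.02,-0.2,0,0,-1],[0,0,-0.02,-0.2,0,0,-1],[0,0,-0.02,-0.2,0,0,-1],[0,0,-0.02,-0.2,0,0,-1]],
  ],
)

```text
time_s: 7.65
tcp_pos: [0.6219, 0.0132, 0.0402]
ee_rot: [-0.0, 0.999, -0.044, -0.0]
wrist_force: [2.1, -0.8, 1.6]
grip_width: 0.009
gripper_force: 1.1
```

```bash
python3 s.py; python3 v.py pics/w3.png wrist; python3 v.py pics/s3.png scene; python3 -c "
import cv2,numpy as np
a=cv2.resize(cv2.imread('pics/s3.png')[170:300,190:320],(400,400));b=cv2.resize(cv2.imread('pics/scene.png')[170:300,190:320],(400,400));cv2.imwrite('pics/c3.png',np.hstack([b,a]))"
```

```text
t 7.65 pos [0.6219 0.0132 0.0402] r 100.44172445750392 ang 1.482822135359871 pin 2.77623898215335 yaw err 0.0004906456978583384 toolz [-0.0004  0.     -1.    ] F [ 2.0759 -0.8356  1.6372]
```

View pics/c3.png

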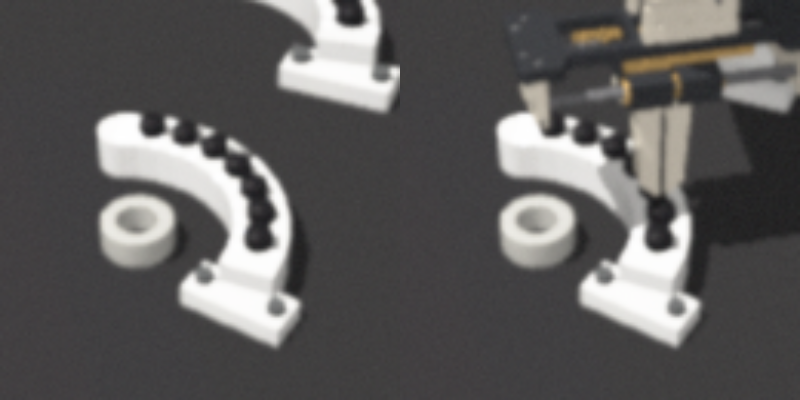

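View pics/w3.png

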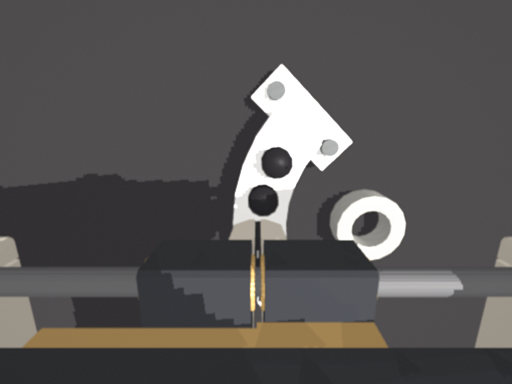

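The rest has not moved: the foot and ring match the earlier picture, left against right. The fingertips are on pin 3, pins 1 and 2 are back up, and in the wrist view they sit at (277,162) and (263,201).

send_rows(
  steps=[
    [[0,0,-0.02,-0.2,0.01,0,-1],[0,0,-0.02,-0.2,0.01,0,-1],[0,0,-0.02,-0.2,0.01,0,-1],[0,0,-0.02,-0.2,0.01,0,-1],[0,0,-0.02,-0.2,0,0,-1],[0,0,-0.02,-0.2,0,0,-1],[0,0,-0.02,-0.2,0,0,-1],[0,0,-0.02,-0.2,0,0,-1],[0,0,-0.02,-0.2,0,0,-1],[0,0,-0.02,-0.2,0,0,-1],[0,0,-0.02,-0.2,0,0,-1],[0,0,-0.02,-0.2,0,0,-1]],
  ],
)

```text
time_s: 8.95
tcp_pos: [0.5981, 0.0122, 0.0403]
ee_rot: [-0.0, 0.997, 0.076, -0.0]
wrist_force: [1.6, 1.3, 2.2]
grip_width: 0.005
gripper_force: 1.2
```

send_rows(
  steps=[
    [[0,0,-0.02,-0.2,0.01,0,-1],[0,0,-0.02,-0.2,0.01,0,-1],[0,0,-0.02,-0.2,0,0,-1],[0,0,-0.02,-0.2,0,0,-1],[0,0,-0.02,-0.2,0,0,-1],[0,0,-0.02,-0.2,0,0,-1],[0,0,-0.02,-0.2,0,0,-1],[0,0,-0.02,-0.2,0,0,-1],[0,0,-0.02,-0.2,0,0,-1],[0,0,-0.02,-0.2,0,0,-1],[0,0,-0.02,-0.2,0,0,-1],[0,0,-0.02,-0.2,0,0,-1]],
  ],
)

```text
time_s: 10.15
tcp_pos: [0.575, 0.0058, 0.0404]
ee_rot: [-0.0, 0.981, 0.195, -0.0]
wrist_force: [1.4, 0.5, 2.9]
grip_width: 0.005
gripper_force: 1.6
```

```bash
python3 s.py
```

```text
t 10.15 pos [0.575  0.0058 0.0404] r 100.22664665859105 ang 1.9604239811899178 pin 4.61316915842276 yaw err 0.002911694517036212 toolz [-0.  0. -1.] F [1.4043 0.4993 2.8666]
```

Pins 1 to 4 are done. About 62 mm of stroke is left to pin 7, plus run-out.

send_rows(
  steps=[
    [[0,0,-0.02,-0.2,0,0,-1],[0,0,-0.02,-0.2,0,0,-1],[0,0,-0.02,-0.2,0,0,-1],[0,0,-0.02,-0.2,0,0,-1],[0,0,-0.02,-0.2,0,0,-1],[0,0,-0.02,-0.2,0,0,-1],[0,0,-0.02,-0.2,0,0,-1],[0,0,-0.02,-0.2,0,0,-1],[0,0,-0.02,-0.2,0,0,-1],[0,0,-0.02,-0.2,0,0,-1],[0,0,-0.02,-0.2,0,0,-1],[0,0,-0.02,-0.2,0,0,-1]],
  ],
)

```text
time_s: 11.35
tcp_pos: [0.5544, -0.0056, 0.0406]
ee_rot: [-0.0, 0.95, 0.311, 0.0]
wrist_force: [1.6, 0.6, 3.8]
grip_width: 0.005
gripper_force: 1.6
```

send_rows(
  steps=[
    [[0,0,-0.02,-0.2,0,0,-1],[0,0,-0.02,-0.2,0,0,-1],[0,0,-0.02,-0.2,0,0,-1],[0,0,-0.02,-0.2,0,0,-1],[0,0,-0.02,-0.2,0,0,-1],[0,0,-0.02,-0.2,0,0,-1],[0,0,-0.02,-0.2,0,0,-1],[0,0,-0.02,-0.2,0,0,-1],[0,0,-0.02,-0.2,0,0,-1],[0,0,-0.02,-0.2,0,0,-1],[0,0,-0.02,-0.2,0,0,-1],[0,0,-0.02,-0.2,0,0,-1]],
  ],
)

```text
time_s: 12.55
tcp_pos: [0.5366, -0.0217, 0.0405]
ee_rot: [-0.0, 0.906, 0.423, 0.0]
wrist_force: [3.2, 5.1, 2.9]
grip_width: 0.009
gripper_force: 2.5
```

```bash
python3 s.py
```

```text
t 12.55 pos [ 0.5366 -0.0217  0.0405] r 100.47283392106502 ang 2.435833958580457 pin 6.441669071463296 yaw err 0.007441811589883662 toolz [ 0.0006  0.0005 -1.    ] F [3.2449 5.1219 2.9048]
```

```bash
python3 v.py pics/s4.png scene; python3 s.py; python3 -c "
import cv2,numpy as np
a=cv2.imread('pics/scene.png',0);
for f in ('s3','s4'):
    b=cv2.imread(f'pics/{f}.png',0)
    for n,(x0,y0,x1,y1) in dict(foot=(246,250,292,282),end=(217,202,236,232),ring=(220,231,250,258)).items():
        print(f,n,cv2.phaseCorrelate(np.float32(a[y0:y1,x0:x1]),np.float32(b[y0:y1,x0:x1])))
b=cv2.imread('pics/s4.png');a=cv2.imread('pics/scene.png')
cv2.imwrite('pics/c4.png',np.hstack([cv2.resize(i[170:300,190:320],(400,400)) for i in(a,b)]))"
```

```text
t 12.6 pos [ 0.5365 -0.0219  0.0405] r 100.45326161491336 ang 2.437937928033338 pin 6.449761261666684 yaw err 0.006567168858660155 toolz [ 0.0005  0.0003 -1.    ] F [2.2071 2.4906 3.5091]
s3 foot ((0.014220905482051904, 0.005119473075504644), 0.9854662902653217)
s3 end ((-0.10394449665597172, -0.23437501854149545), 0.8351424781481425)
s3 ring ((0.023942282610494914, 0.44007003711229054), 0.9878921417542446)
s4 foot ((-0.011379222285338386, -0.004242853315790995), 0.9775763534319898)
s4 end ((0.06058642347455212, -0.006488705365681469), 0.9275003063678742)
s4 ring ((0.05941207099890278, 0.4704230289158371), 0.9608907970381372)
```

View pics/c4.png

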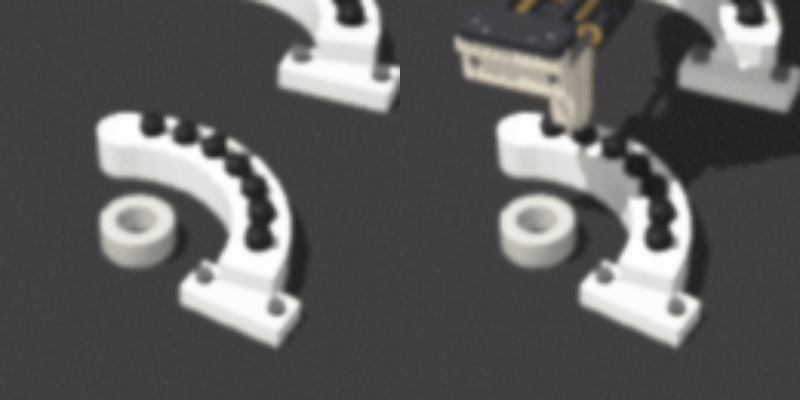

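The rest is still in place: the foot shifted by less than 0.02 px. Pins 1 to 5 are back up, and the fingers are between pins 6 and 7. I finish the stroke.

send_rows(
  steps=[
    [[0,0,-0.015,-0.15,0.01,0,-1],[0,0,-0.015,-0.15,0.01,0,-1],[0,0,-0.015,-0.15,0.01,0,-1],[0,0,-0.015,-0.15,0.01,0,-1],[0,0,-0.015,-0.15,0,0,-1],[0,0,-0.015,-0.15,0,0,-1],[0,0,-0.015,-0.15,0,0,-1],[0,0,-0.015,-0.15,0,0,-1],[0,0,-0.015,-0.15,0,0,-1],[0,0,-0.015,-0.15,0,0,-1],[0,0,-0.02,-0.2,0,0,-1],[0,0,-0.02,-0.2,0,0,-1]],
  ],
)

```text
time_s: 13.8
tcp_pos: [0.5258, -0.0377, 0.0403]
ee_rot: [-0.0, 0.862, 0.507, -0.0]
wrist_force: [0.8, 0.8, 1.9]
grip_width: 0.003
gripper_force: 1.0
```

send_rows(
  steps=[
    [[0,0,-0.02,-0.2,0,0,-1],[0,0,-0.02,-0.2,0,0,-1],[0,0,-0.02,-0.2,0,0,-1],[0,0,-0.02,-0.2,0,0,-1],[0,0,-0.02,-0.2,0,0,-1],[0,0,-0.02,-0.2,0,0,-1],[0,0,-0.02,-0.2,0,0,-1],[0,0,-0.02,-0.2,0,0,-1],[0,0,-0.02,-0.2,0,0,-1],[0,0,0,0,0,0,-1]],
  ],
)

```text
time_s: 14.8
tcp_pos: [0.5183, -0.0542, 0.0402]
ee_rot: [-0.0, 0.813, 0.582, -0.0]
wrist_force: [0.2, 0.9, -0.5]
grip_width: 0.005
gripper_force: 0.0
```

```bash
python3 s.py
```

```text
t 14.8 pos [ 0.5183 -0.0542  0.0402] r 100.3109527423154 ang 2.8091788017795607 pin 7.877610776075233 yaw err 0.0032450893540361125 toolz [-0.0002 -0.     -1.    ] F [ 0.1956  0.9077 -0.5185]
```

The hand is past pin 7 with no load, so I lift clear.

send_rows(
  steps=[
    [[0,0,0,-0.5,0,-0.5,-1],[0,0,0,0,0,-2,-1],[0,0,0,0,0,-3,-1],[0,0,0,0,0,-3,-1],[0,0,0,0,0,-3,-1],[0,0,0,0,0,-3,-1],[0,0,0,0,0,-1,-1],[0,0,0,0,0,0,-1],[0,0,0,0,0,0,-1],[0,0,0,0,0,0,-1]],
  ],
)

```text
time_s: 15.8
tcp_pos: [0.5163, -0.0586, 0.1937]
ee_rot: [-0.001, 0.814, 0.581, -0.001]
wrist_force: [0.3, 0.2, 1.1]
grip_width: 0.002
gripper_force: 0.0
```

```bash
python3 v.py pics/s5.png scene; python3 s.py; python3 -c "
import cv2,numpy as np
b=cv2.imread('pics/s5.png');a=cv2.imread('pics/scene.png')
cv2.imwrite('pics/c5.png',np.hstack([cv2.resize(i[170:300,190:320],(400,400)) for i in(a,b)]))"
```

```text
t 15.85 pos [ 0.5164 -0.0586  0.1938] r 100.78903359807485 ang 2.857145851111215 pin 8.062099427350827 yaw err -0.04553391496103565 toolz [-0.0021  0.0003 -1.    ] F [ 0.0229 -0.6183  0.2874]
```

View pics/c5.png

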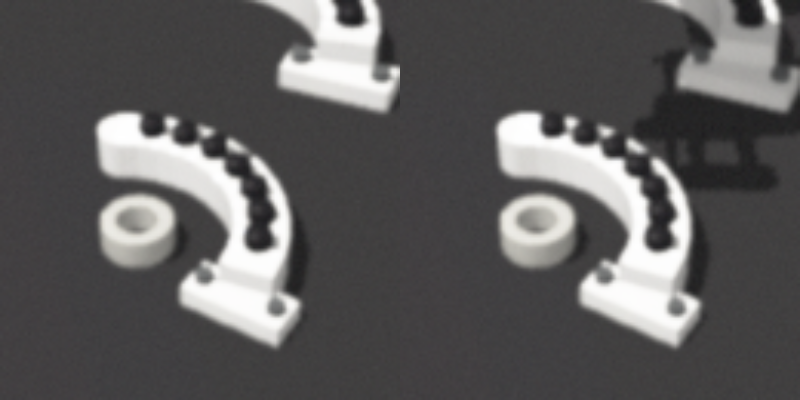

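The last picture shows all seven pins up, the rest and ring where they started, and the hand clear.

```bash
python3 -c "
from workcell import manip; print(manip.sign_off())"
```

```text
the job is handed in; nothing more can be done
None
```

The job is handed in: one light stroke of about 4 mm dip ran over all seven pins of the smallest rest, from the square foot to the rounded end; every pin sprang back, the rest did not visibly move, and the hand finished clear at about 16 s.

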